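Jam the lever locknut while a spanner holds the set screw

TASK

The set screw on the sloping stand is at its right setting; lock it there. Put the orange-handled open-ended spanner on the screw's square brass head with its handle on the steel rest against or close by the yellow stop lug, let go, and swing the locknut's red-knobbed lever clockwise (seen from above) until it is jammed tight, the screw staying at its setting. Then take the spanner off and lay it flat on the open table well clear of the stand, without knocking the things round about.

Things in the scene. Friction and masses are not known exactly. Their poses are not given: they have to be found in the camera images.
- stand: fixed blue stand, base 150 x 112 x 10 mm, with a 12 mm plate that slopes 25 deg down towards its -x (robot) side. Origin on the table, 85 mm under the middle of the plate's upper face, where the screw comes out; x to the high side, y to the side of the handle rest, z up. The plate reaches 55 mm up and down the slope from the screw and from y = -36 to +72 mm
- handle_rest (a point): middle of the top of the stand's steel handle rest (30 mm along the slope x 20 mm), 58 mm to the stand's +y of the screw axis, 24 mm above the plate, level with the screw's shoulder. The yellow stop lug (14 x 20 mm) rises 20 mm above it at its high edge; its face is 13 mm up the slope from this point
- screw_head (a point): on the set screw's axis, at the mid thickness of a seated spanner. z along the axis, outward (25 deg off vertical, towards the stand's -x); x up the slope, y to the rest (both turn with the screw). Square brass head, 24 mm across flats (square to x and y); its 36 mm round shoulder is 6 mm below this point, its top 17 mm above (last 6 mm taper). Spanner handle goes along +y
- set_screw (a joint): turn of the set screw from its setting, rad, clockwise positive seen from above. Starts within 0.05 of 0. It turns at about 0.15 N m, so the locknut drags it along if nothing holds it. It must stay within 0.35 of 0; held by the spanner against the lug it gives up to 0.25
- locknut (a joint): turning of the locknut on the set screw, rad, clockwise positive: 0 slack, 1.2 jammed (solid stop). It starts between 0 and 0.35. It is stiff, about 0.45 N m all the way, and stays where it is left
- lever_grip (a point): point to grip on the red knob of the locknut's lever: a round post 18 mm across, parallel to the screw axis (z), 85 mm from it; its top is 17 mm beyond this point, the lever arm's upper face 22 mm inward of it. With screw at 0 the lever points 35 deg up the slope from the stand's -y at locknut 0 and 34 deg down the slope from it at 1.2; open air beside and below
- spanner_jaw (a point): middle of the jaw opening of the loose steel open-ended spanner with orange handle, half-way up its 12 mm thickness; x along the handle to its end, z normal to its flat sides (both alike). Opening 26.5 mm wide, head 36 mm long (jaws) and 49 mm wide, handle 16 mm wide, ending 152 mm from this point. About 0.15 kg. Starts flat on the table, left or right of the stand
- spanner_grip (a point): point on the middle of the spanner's orange handle, half-way through its thickness, 92 mm along x from the jaw's middle: grip across the 16 mm width here. Nothing is under this point when the spanner is on the screw. Centre of mass about 45 mm from here towards the jaw
- bar_on_plate: loose bystander: round steel bar, 26 mm across, upright on a 95 x 60 x 6 mm plate, 134 mm tall overall, standing behind the stand; origin at the centre of the plate's underside, the bar's axis at x = -20, y = -4 mm
- mandrel: loose bystander: turned steel plug, 38 mm across, with a T pin, 69 mm tall overall, standing behind the stand; origin at the centre of its underside
- gas_cup: loose bystander: small pink ceramic cup, 19 mm across, 47 mm tall, standing in front of the stand; origin at the centre of its underside
- wrench: loose bystander: 17 mm combination wrench, 203 mm long along y, 37 mm wide, 10 mm thick, lying flat on the other side of the stand from the spanner (not for this job); origin at the centre of its underside
Not all that is in view belongs to the job. What is shaped like the part that bears spanner_jaw but black or blue is not meant.

How it is judged:
On the way, in this order (a step that is already met when the one before it is completed fails the run):
1. the spanner is seated on the square head (jaw within 8 mm of its seat) with its handle along the rest, and let go (distance between spanner_jaw and screw_head below 0.008 m and angle between the z axis of spanner_jaw and the z axis of screw_head, either way round below 0.12 rad and y of spanner_grip in the frame of stand above 0.07 m and contact force between the fingers and spanner below 0.2 N), for 0.2 s.
2. the locknut is jammed (past 1.08 rad) with the spanner still on the head (value of joint locknut above 1.08 rad and distance between spanner_jaw and screw_head below 0.01 m), for 0.2 s.
At the end, for the whole second after the job is handed in: The locknut is past 1.08 rad of its 1.2, the set screw within 0.35 rad of its setting, and the spanner lies still and flat on the table (jaw and handle middles below 12 mm), both at least 120 mm from the screw's foot point and not touching the stand (value of joint locknut above 1.08 rad and value of joint set_screw between -0.35 and 0.35 rad and height (world z) of spanner_jaw between 0 and 0.012 m and height (world z) of spanner_grip between 0 and 0.012 m and contact force between spanner and stand below 0.1 N and horizontal distance between each of spanner_jaw, spanner_grip and stand above 0.12 m and linear speed of spanner below 0.02 m/s).
It fails at once if the set screw turns more than 0.35 rad from its setting (value of joint set_screw above 0.35 rad or value of joint set_screw below -0.35 rad).
It fails at once if a bystander is shoved more than 25 mm or tipped over (distance of any of bar_on_plate, mandrel, gas_cup, wrench from where it was at the start of the episode above 0.025 m or angle between any of bar_on_plate, mandrel, gas_cup's own z axis and vertical above 0.5 rad).
It also fails if it takes over 67 s, if anything falls off the work surface, if the arm or the gripper's body presses on something with over 40 N, if the wrist force passes 120 N, or if a joint passes its speed limit or range.

ROBOT

A 6-joint arm with a two-finger parallel gripper is mounted at the origin on a cart in front of the work surface, level with it; the furniture and walls round the work are solid. World frame = base frame: x ahead of the robot, y to its left, z up, the work surface at z = 0. Lengths are in m, angles in rad, forces in N, time in s.
With the tool pointing down it reaches from about 0.4 to 0.925 m from the base axis. Payload 3.4 kg.
Tool frame: the origin (TCP) lies at the very end of the fingers, on their centre line; the grasp point (between the pads) lies 19 mm behind it (manip.tcp_to_grasp is the distance from the TCP to the grasp point, in m); z points along the fingers, y is the line along which they close (so a half turn about z gives the same grasp; the last joint's range is limited). The gripper opens to 85 mm and grips with 20 to 120 N. Pads are 22 mm wide; open, the fingers measure 114 mm over their backs; the gripper's body (76 mm by 85 mm) begins 54 mm behind the grasp point. The pads swing forward as they close: fully open they stand 13 mm farther back than shut.
Start: joints at [1.194, 0.307, 1.506, -0, 1.328, -0.073], TCP at [0.172, 0.549, 0.231] pointing down, gripper open.
Joint ranges: [-3.12, 3.12], [-1.05, 2.28], [0.14, 2.33], [-1.42, 4.57], [0.1, 2.73], [-2.68, 2.68]. Speed limits (rad/s): [2.57, 2.57, 3.14, 3.14, 3.14, 3.14].

INTERFACE

Orientations are given as [roll, pitch, yaw] about the fixed x, y, z axes, in that order (R = Rz(yaw) Ry(pitch) Rx(roll)).
In Python, from workcell import get_state, eyes, order, manip gives the robot as it stands. The module is installed in compiled form; this text tells all that it offers.
- The arm moves only by the tool move_arm, never from a script. Its argument "motion" is one flat list of numbers, 6 for each row, row after row: the shift along the tool's x, y, z in units of 300 mm (1.0 is 300 mm), then the turn, a rotation vector about the tool's x, y, z in units of pi/2 rad (1.0 is pi/2 rad). In form: [x, y, z, wx, wy, wz, x, y, z, wx, wy, wz, ...]. A call has 1 to 8 rows; each row is the pose to reach, as a shift and turn from the pose commanded when the call began, along the tool's axes at that moment; what a row does not reach only later rows make up. A row lasts 1/10 s, in which the tool goes at most 50 mm and 8.59 degrees, less where a joint would pass 70% of its speed; a pose out of reach is approached as far as the arm can. A call with a number of a shift or a turn outside -1 to 1 is refused whole. A call with a gripper value outside its range is refused whole. "claw" is the closure, from 0 (fully open) to 1 (shut), set as the call begins (left out, the last holds). The fingers move at their own pace and stop on an object; the grip force is fixed at half the most. Time passes only in rows, so rows that repeat a pose let the fingers close. It gives the time, the measured TCP pose, the force, the opening and the grip force at its end, in the units of the state.
- get_state(): the state, without advancing time (a new reading comes with each control period).
- eyes.snapshot(name): name is "side" or "top"; returns (picture, depth): 420x560x3 uint8, red, green, blue; 420x560 float32, m along the optical axis (not along the pixel's ray), 0 where there is no reading.
- eyes.calibration(name): a dict with "fx", "fy", "cx", "cy" (pixels), "R" (3x3) and "t" (3): a world point X has camera coordinates R X + t. Camera axes: x right, y down, z forward; pixel columns grow to the right and rows downward; lengths in m; the calibration is good to about 2 mm. A picture is of the moment at which its call begins. calibration takes no time and is no camera call.
- order.hand_in(): hands the job in; it is judged then, once.
The state is a dict: "time_s": time; "joints": joint angles; "dq": joint speeds; "joint_torque": joint torques, N m; "tool_pos": TCP position; "orientation": TCP orientation; "ft_force": force on the tool from outside, world axes, zero at the start; "torque": the same for the moment, N m; "finger_gap": opening from 0.0 (shut) to 1.0 (fully open); "grip_force": force on a finger pad.
Only numpy, scipy, OpenCV 4.12 (cv2) and the standard library are available. Lean on these libraries where they do the work, as an engineer would, in place of code of your own. Each camera call takes 0.05 s, during which the arm holds its last target. There are 200 camera calls.

## Working session

There is one attempt and no reset: what is moved stays moved. The work goes in short steps, Python scripts to look and compute and a tool call to move; the robot and the scene stay as the last step left them, time stands still between calls to the robot, and variables do not carry over. Pictures are saved under pics/ and viewed, at most 10 in all, crops included, and the job is handed in when it is done.

Besides the shell and the picture viewer there is one more tool, called after "Call:" as a command line: name --argument value ..., lists and objects as JSON in quotes. move_arm: Moves the arm, as the interface text tells. Its arguments: {"type":"object","properties":{"motion":{"type":"array"},"claw":{"type":"number"}},"required":["motion"]}

```bash
mkdir -p pics; python3 - <<'E'
from workcell import get_state, eyes, manip
import cv2, numpy as np
for n in("side","top"):
    p,d=eyes.snapshot(n); cv2.imwrite(f"pics/{n}0.png",p[:,:,::-1]); np.save(f"{n}0.npy",d)
    c=eyes.calibration(n); print(n,c)
s=get_state();print(s, manip.tcp_to_grasp)
E
```

```text
side {'fx': 544.7120492474493, 'fy': 544.7120492474493, 'cx': 270.5411851651207, 'cy': 205.77836044256017, 'R': array([[-0.9804613 , -0.1966302 ,  0.00567508],
       [-0.08329891,  0.38887399, -0.91751747],
       [ 0.17820475, -0.9000631 , -0.39765497]]), 't': array([0.58408833, 0.16461113, 1.51530591])}
top {'fx': 498.63979567361827, 'fy': 498.63979567361827, 'cx': 278.1011011516574, 'cy': 213.58311475089354, 'R': array([[ 0.0194874 , -0.99974014,  0.01182779],
       [-0.99320618, -0.02071478, -0.11450935],
       [ 0.1147246 , -0.00951594, -0.99335176]]), 't': array([-0.03793462,  0.61442247,  1.37217296])}
{'time_s': 0.1, 'joints': array([ 1.19349913e+00,  3.07517629e-01,  1.50755398e+00,  4.90047265e-06,
        1.32841566e+00, -7.35019369e-02]), 'dq': array([-2.70333685e-04, -3.05826481e-05, -4.62225291e-03, -1.45405378e-03,
       -5.99036268e-04, -1.04798438e-04]), 'joint_torque': array([ 6.95281324e-04, -4.58528960e+01, -2.52609551e+01,  2.17957736e-04,
        5.52962054e-03,  1.61867524e-05]), 'tool_pos': array([0.17179503, 0.54806835, 0.2304578 ]), 'orientation': array([-3.13970351e+00, -1.43873980e-04,  2.83779607e+00]), 'ft_force': array([-0.4555492 , -0.34043361,  1.12325722]), 'torque': array([-0.00853056, -0.02920644, -0.01320438]), 'grip_force': 0.0, 'finger_gap': 1.0021795081980915} 0.0187
```

View pics/side0.png

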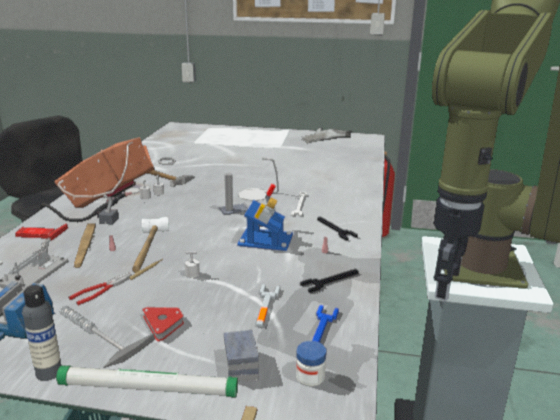

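View pics/top0.png

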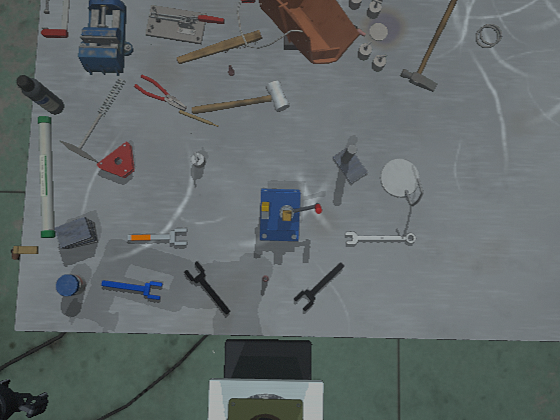

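The side view shows the stand at about (263,225) and the orange-handled spanner at (266,305). In the top view the stand is at (281,213), with the yellow lug at (265,211), the screw at (287,213) and the red knob at (319,208).

Spanner candidates in the top view:
- Orange-handled steel at (158,238). This one fits the description.
- Blue at (133,288).
- Black at (207,290) and (320,287).
- Combination wrench at (380,238).

I'll confirm the orange one in an enlarged crop.

```bash
python3 - <<'E'
import cv2, numpy as np
t=cv2.imread("pics/top0.png")
a=cv2.resize(t[215:260,115:200],None,fx=8,fy=8,interpolation=cv2.INTER_CUBIC)[:,:640]
b=cv2.resize(t[180:252,250:335],None,fx=7.5,fy=7.5,interpolation=cv2.INTER_CUBIC)
b=cv2.resize(t[180:250,245:335],(400,311),interpolation=cv2.INTER_CUBIC)
s=cv2.imread("pics/side0.png")
c=cv2.resize(s[180:255,230:320],(400,333),interpolation=cv2.INTER_CUBIC)
out=np.zeros((600,800,3),np.uint8)
a=cv2.resize(t[215:260,115:205],(500,250),interpolation=cv2.INTER_CUBIC)
out[:250,:500]=a; out[260:571,:400]=b; out[260:593,400:]=c
cv2.imwrite("pics/crop1.png",out)
E
```

```text
(no output)
```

View pics/crop1.png

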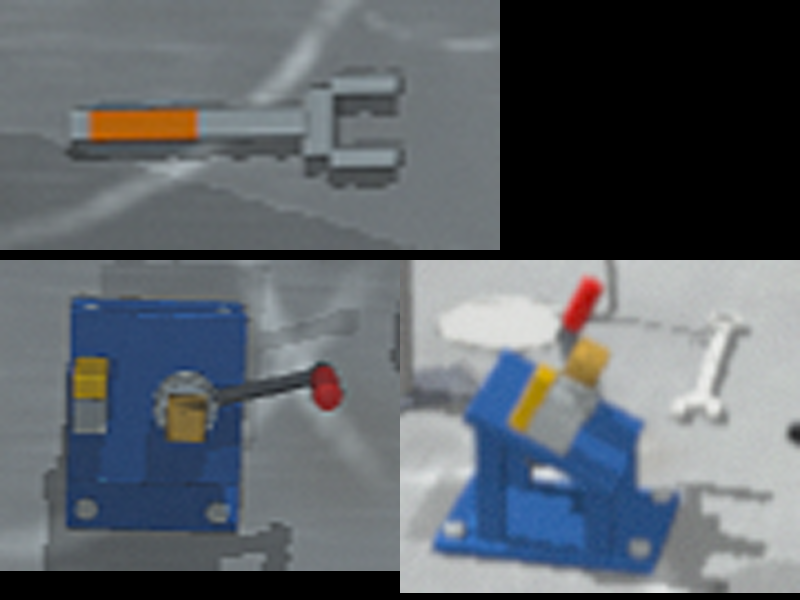

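The crop shows the orange-handled steel open-ended spanner with its jaw pointing right, towards the stand (-y). On the stand are the brass head, the yellow lug with its grey rest, and the red knob to the right. Now I'll measure.

```bash
cat >h.py <<'E'
import numpy as np, cv2
from workcell import get_state, eyes, manip
from scipy.spatial.transform import Rotation as Ro
def pts(n,d):
    c=eyes.calibration(n); v,u=np.mgrid[:d.shape[0],:d.shape[1]]
    P=np.stack([(u-c["cx"])/c["fx"]*d,(v-c["cy"])/c["fy"]*d,d],-1)
    return (P-c["t"])@c["R"]
def hsvmask(img,h0,h1,s0,v0,roi):
    h=cv2.cvtColor(img,cv2.COLOR_BGR2HSV); m=cv2.inRange(h,(h0,s0,v0),(h1,255,255))
    o=np.zeros_like(m); x0,y0,x1,y1=roi; o[y0:y1,x0:x1]=m[y0:y1,x0:x1]; return o>0
def cast(n,u,v,z):
    c=eyes.calibration(n); r=c["R"].T@np.array([(u-c["cx"])/c["fx"],(v-c["cy"])/c["fy"],1]); o=-c["R"].T@c["t"]
    return o+r*(z-o[2])/r[2]
def Rstate(): return Ro.from_euler("xyz",get_state()["orientation"]).as_matrix()
E
python3 - <<'E'
from h import *
rois={"top":(245,180,335,250),"side":(230,180,320,255)}
for n in("top","side"):
    im=cv2.imread(f"pics/{n}0.png"); d=np.load(f"{n}0.npy"); P=pts(n,d)
    print(n,"table z",[round(float(np.median(P[y:y+10,x:x+10,2])),4) for x,y in((220,200),(330,260),(150,255))])
    for nm,(h0,h1,s,v) in dict(blue=(100,125,120,40),brass=(12,21,90,90),yel=(22,32,150,120),red=(0,6,150,90)).items():
        m=hsvmask(im,h0,h1,s,v,rois[n])&(d>0); q=P[m]
        print(n,nm,len(q),q.mean(0).round(4),np.percentile(q,[2,98],axis=0).round(4).tolist())
        if nm=="blue":
            for lab,w in(("base",(q[:,2]>.004)&(q[:,2]<.016)),("plate",(q[:,2]>.05))):
                w=q[w]; mu=w.mean(0); 
                for _ in range(4):
                    mu=w.mean(0);U,S,V=np.linalg.svd(w-mu,full_matrices=False); nn=V[2]*np.sign(V[2,2]); r=(w-mu)@nn; w=w[abs(r)<max(.0015,1.5*r.std())]
                print(lab,len(w),nn.round(4),r.std().round(5),mu.round(4),"yaw",np.degrees(np.arctan2(-nn[1],-nn[0])).round(2),"tilt",np.degrees(np.arccos(nn[2])).round(2))
    if n=="top":
        m=hsvmask(im,100,125,120,40,rois[n]).astype(np.uint8)
        ct=max(cv2.findContours(m,0,cv2.CHAIN_APPROX_NONE)[0],key=cv2.contourArea); print(cv2.minAreaRect(ct))
    # spanner
    if n=="top":
        h=(d>0)&(P[...,2]>.006)&(P[...,2]<.03); o=np.zeros_like(h);o[222:252,120:192]=1
        q=P[h&o]; print("sp",len(q),q.min(0),q.max(0),np.median(q[:,2]))
        mu=q[:,:2].mean(0);V=np.linalg.svd(q[:,:2]-mu,full_matrices=False)[2];print("dir",V[0],mu)
        for k in(0,1): t=(q[:,:2]-mu)@V[k];print(np.percentile(t,[0,1,99,100]).round(4))
        m=hsvmask(im,3,18,180,120,(120,222,192,252)); vv,uu=np.nonzero(m);print("orange",uu.min(),uu.max(),uu.mean(),vv.mean(),cast(n,uu.mean(),vv.mean(),.012))
E
```

```text
top table z [-0.0003, 0.0009, 0.0001]
top blue 1568 [ 0.6084 -0.0298  0.0656] [[0.544, -0.0805, 0.0052], [0.6885, 0.0221, 0.1089]]
base 217 [0.0046 0.0017 1.    ] 0.0013 [ 0.5789 -0.0288  0.0101] yaw -160.26 tilt 0.28
plate 610 [-4.247e-01  9.000e-04  9.054e-01] 0.00134 [ 0.6191 -0.0301  0.0863] yaw -0.12 tilt 25.13
top brass 60 [ 0.6007 -0.0447  0.1254] [[0.5883, -0.0564, 0.0946], [0.6178, 0.0112, 0.1342]]
top yel 57 [0.6227 0.009  0.1276] [[0.607, -0.0328, 0.1037], [0.6379, 0.0182, 0.1385]]
top red 35 [ 0.6177 -0.1288  0.1393] [[0.6069, -0.135, 0.1148], [0.6339, -0.1231, 0.1478]]
((279.5, 214.5), (51.0, 39.0), 90.0)
sp 418 [0.50478441 0.23129756 0.00602762] [0.58791422 0.42250884 0.02036646] 0.010837352796436718
dir [-0.03940256  0.99922342] [0.54517486 0.31071135]
[-0.0803 -0.0753  0.1054  0.1131]
[-0.0425 -0.038   0.0377  0.0439]
orange 132 149 140.5 237.0 [0.5425449  0.36445967 0.012     ]
side table z [0.0086, -0.0002, 0.0012]
side blue 1318 [ 0.6154 -0.0054  0.039 ] [[0.5469, -0.0685, 0.004], [0.6818, 0.0322, 0.1048]]
base 324 [-0.0011 -0.0014  1.    ] 0.00106 [ 0.6137 -0.0157  0.0099] yaw 50.8 tilt 0.1
plate 314 [-0.4193  0.0273  0.9074] 0.00184 [ 0.6138 -0.0106  0.0824] yaw -3.72 tilt 24.85
side brass 77 [ 0.6045 -0.0275  0.1197] [[0.5891, -0.0469, 0.0996], [0.6358, 0.025, 0.1311]]
side yel 47 [0.6232 0.0214 0.1175] [[0.6109, 0.0076, 0.0985], [0.6357, 0.0307, 0.1335]]
side red 44 [ 0.6208 -0.1187  0.1258] [[0.6096, -0.1237, 0.1105], [0.6316, -0.112, 0.1422]]
```

```bash
python3 - <<'E'
from h import *
im=cv2.imread("pics/top0.png"); m=hsvmask(im,100,125,110,35,(245,180,310,250))
fr=[];bk=[]
for u in range(266,298):
    v=np.nonzero(m[:,u])[0]; fr.append(cast("top",u,v.max()+.5,.01)); bk.append(cast("top",u,v.min()-.5,.01))
for n,e in(("front",fr),("back",bk)):
    e=np.array(e); k=np.polyfit(e[:,1],e[:,0],1); print(n,k,np.median(e[:,0]))
L=[];Rr=[]
for v in range(233,240):
    u=np.nonzero(m[v])[0]; L.append(cast("top",u.min()-.5,v,.01)); Rr.append(cast("top",u.max()+.5,v,.01))
print("L",np.mean(L,0),"R",np.mean(Rr,0))
# plate side edges vs slope, left/right in mid rows with z from plane
for v in(192,198,204,222):
    u=np.nonzero(m[v])[0]; z={192:.103,198:.095,204:.088,222:.066}[v]; print(v,cast("top",u.min()-.5,v,z).round(4),cast("top",u.max()+.5,v,z).round(4))
for nm,a in dict(brass=(12,21,90,90),yel=(22,32,150,120),red=(0,6,150,90)).items():
  for n,roi in(("top",(255,195,330,225)),("side",(250,180,290,225))):
    i=cv2.imread(f"pics/{n}0.png"); q=hsvmask(i,*a,roi).astype(np.uint8)
    c=max(cv2.findContours(q,0,2)[0],key=cv2.contourArea); print(nm,n,cv2.boundingRect(c),cv2.minAreaRect(c), i[int(c[:,0,1].mean()),int(c[:,0,0].mean())])
f=lambda u,v:cast("top",115+u/5.556-.5,215+v/5.556-.5,.012)
print("sp end",f(70,124),"ornge",f(143,124),"neck",f(300,123.5),"tips",f(402,121))
C=dict((n,eyes.calibration(n)) for n in("top","side"))
def proj(n,X): c=C[n]; p=c["R"]@X+c["t"]; return (c["fx"]*p[0]/p[2]+c["cx"]).round(1),(c["fy"]*p[1]/p[2]+c["cy"]).round(1)
o=np.array([.6165,-.0465,0]); S=Ro.from_euler("y",-25,degrees=True).as_matrix()
for nm,p in dict(headtop=(0,0,.047),hx=(.009,0,.047),h_x=(-.009,0,.047),rest=(0,.058,.024),lugtop0=(.013,.058,.044),lugtop1=(.027,.058,.044),kn0=(85e-3*np.sin(.61-.17),-85e-3*np.cos(.61-.17),.06)).items():
    X=o+[0,0,.085]+S@np.array(p); print(nm,X.round(4),proj("top",X),proj("side",X))
E
```

```text
front [3.31621088e-04 5.41184766e-01] 0.5410462411540431
back [-0.00530031  0.69075604] 0.6910254725379232
L [0.55241293 0.02612695 0.01      ] R [ 0.5546459  -0.08375884  0.01      ]
192 [0.6649 0.0238 0.103 ] [ 0.6672 -0.0815  0.103 ]
198 [0.6497 0.0236 0.095 ] [ 0.652  -0.0822  0.095 ]
204 [ 0.6348 -0.0011  0.088 ] [ 0.6365 -0.0828  0.088 ]
222 [0.5872 0.0228 0.066 ] [ 0.5894 -0.0819  0.066 ]
brass top (283, 211, 8, 10) ((286.5, 215.5), (9.0, 7.0), 90.0) [ 60 109 129]
brass side (267, 198, 10, 10) ((271.5000305175781, 202.50003051757812), (7.602630138397217, 8.497058868408203), 26.56505012512207) [ 67 146 182]
yel top (262, 202, 7, 9) ((265.0, 206.0), (8.0, 6.0), 90.0) [ 36 101 120]
yel side (255, 204, 10, 14) ((259.4117431640625, 210.64706420898438), (3.0869741439819336, 14.405879974365234), 30.963754653930664) [  7 136 169]
red top (316, 204, 6, 10) ((318.5, 208.5), (9.0, 5.0), 90.0) [ 50  50 162]
red side (267, 185, 8, 11) ((270.4461669921875, 189.96923828125), (3.969111204147339, 11.163125991821289), 29.74488067626953) [ 27  32 190]
sp end [0.54229108 0.40248276 0.012     ] or
[... 177 characters left out ...]
loat64(216.7)) (np.float64(273.6), np.float64(198.9))
hx [ 0.6048 -0.0465  0.1314] (np.float64(286.4), np.float64(213.5)) (np.float64(270.9), np.float64(197.5))
h_x [ 0.5885 -0.0465  0.1238] (np.float64(286.2), np.float64(219.9)) (np.float64(276.3), np.float64(200.3))
rest [0.6064 0.0115 0.1068] (np.float64(264.5), np.float64(213.5)) (np.float64(266.4), np.float64(212.9))
lugtop0 [0.6097 0.0115 0.1304] (np.float64(264.4), np.float64(211.2)) (np.float64(265.2), np.float64(205.3))
lugtop1 [0.6224 0.0115 0.1363] (np.float64(264.5), np.float64(206.1)) (np.float64(260.9), np.float64(203.1))
kn0 [ 0.624  -0.1234  0.1547] (np.float64(316.5), np.float64(205.7)) (np.float64(269.7), np.float64(180.7))
```

```bash
cat >>h.py <<'E'
o=np.array([.616,-.047,.085]); S=Ro.from_euler("y",-25,degrees=True).as_matrix()   # slope frame: x up slope, y, z axis
TILT=np.column_stack([[0,1,0],S[:,0],-S[:,2]])
def down(yaw): return np.column_stack([[np.cos(yaw),np.sin(yaw),0],[np.sin(yaw),-np.cos(yaw),0],[0,0,-1]])
def go(p,R=None,ref=None):
    """units for target TCP p, rotation R, from ref pose (p,R) or the present one"""
    if ref is None: s=get_state(); ref=(s["tool_pos"],Rstate())
    R=ref[1] if R is None else R
    sh=ref[1].T@(np.array(p)-ref[0])/.3; w=Ro.from_matrix(ref[1].T@R).as_rotvec()/(np.pi/2)
    print("shift",sh.round(4),"turn",w.round(4),"rows>=",max(np.linalg.norm(sh)*6,np.linalg.norm(w)*90/8.59).round(1))
E
python3 - <<'E'
from h import *
C={n:eyes.calibration(n) for n in("top","side")}
A=[];b=[]
for n,u,v in(("top",318.5,208.5),("side",270.4,190)):
    c=C[n]; r=c["R"].T@np.array([(u-c["cx"])/c["fx"],(v-c["cy"])/c["fy"],1]); r/=np.linalg.norm(r); p=-c["R"].T@c["t"]; M=np.eye(3)-np.outer(r,r); A.append(M); b.append(M@p)
X=np.linalg.solve(sum(A),sum(b)); q=S.T@(X-o); print("red",X,"slope",q,np.hypot(q[0],q[1]),np.degrees(np.arctan2(q[0],-q[1])))
go([.5441,.3425,.08],down(np.radians(91.7)))
E
```

```text
red [ 0.62216509 -0.13163082  0.12055055] slope [ 0.02061178 -0.08463082  0.02961426] 0.08710465897877703 13.68786329964249
shift [-1.3892 -0.2817  0.5019] turn [-1.100e-03  7.000e-04  7.877e-01] rows>= 9.0
```

Call:
move_arm --motion '[-0.9, -0.18, 0.1, 0, 0, 0.4, -0.9, -0.18, 0.1, 0, 0, 0.4, -0.9, -0.18, 0.1, 0, 0, 0.4, -0.9, -0.18, 0.1, 0, 0, 0.4, -0.9, -0.18, 0.1, 0, 0, 0.4, -0.9, -0.18, 0.1, 0, 0, 0.4]' --claw 0.3

```text
time_s: 0.7
tool_pos: [0.4164, 0.414, 0.2004]
orientation: [-3.141, 0.001, 2.206]
ft_force: [-0.7, 0.6, 0.3]
finger_gap: 0.701
grip_force: 0.0
```

```bash
python3 -c "
from h import *
s=get_state();print(s['time_s'],s['finger_gap'],s['joints'])
go([.5441,.3425,.08],down(np.radians(91.7)))"
```

```text
0.7 0.700575741380363 [ 7.11335452e-01  3.48525763e-01  1.52453931e+00 -1.37614640e-03
  1.26931240e+00  7.62352089e-02]
shift [-0.4438  0.2013  0.4017] turn [-2.000e-04  1.000e-03  3.857e-01] rows>= 4.0
```

Call:
move_arm --motion '[-0.444, 0.201, 0.402, 0, 0, 0.386, -0.444, 0.201, 0.402, 0, 0, 0.386, -0.444, 0.201, 0.402, 0, 0, 0.386, -0.444, 0.201, 0.402, 0, 0, 0.386, -0.444, 0.201, 0.402, 0, 0, 0.386, -0.444, 0.201, 0.402, 0, 0, 0.386, -0.444, 0.201, 0.402, 0, 0, 0.386]'

```text
time_s: 1.4
tool_pos: [0.5408, 0.346, 0.0813]
orientation: [3.142, -0.001, 1.605]
ft_force: [0.1, 1.1, 0.3]
finger_gap: 0.702
grip_force: 0.0
```

```bash
python3 -c "
from h import *
s=get_state();print(s['tool_pos'],s['orientation'])
go([.5441,.3425,.004],down(np.radians(91.7)))
for n in('top','side'):
  p,d=eyes.snapshot(n); p=p[:,:,::-1]; q=p[200:270,110:210] if n=='top' else p[240:345,225:325]
  cv2.imwrite(f'pics/{n}1.png',p)
  q=cv2.resize(q,None,fx=4,fy=4,interpolation=2)
  globals()[n]=q
out=np.zeros((420,800,3),np.uint8);out[:280,:400]=top;out[:,400:]=side;cv2.imwrite('pics/crop2.png',out)
"
```

```text
[0.54083135 0.34602124 0.0812853 ] [ 3.14154825e+00 -5.65372945e-04  1.60481218e+00]
shift [-0.0122  0.0105  0.2576] turn [ 0.     -0.0004  0.0028] rows>= 1.5
```

View pics/crop2.png

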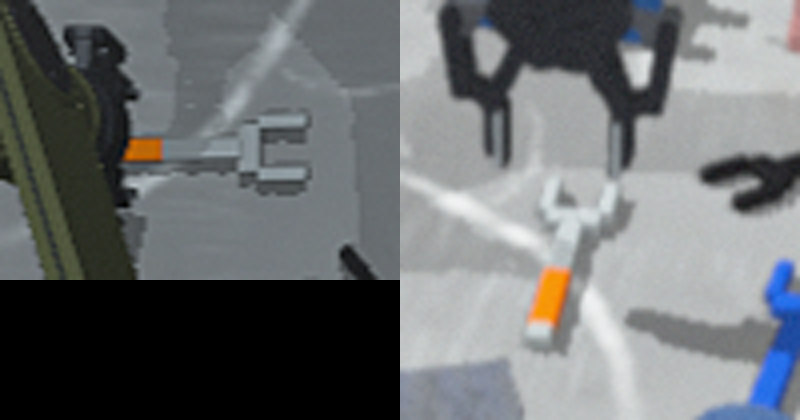

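The top crop shows the gripper straddling the orange handle around px (128,237), with the jaw free at the right. In the side crop both fingers hang above and to either side of the spanner.

```bash
python3 -c "
from h import *
go([.5441,.3425,.004],down(np.radians(91.7)))"
```

```text
shift [-0.0141  0.01    0.2601] turn [ 0.0009 -0.0007  0.0031] rows>= 1.6
```

Call:
move_arm --motion '[-0.014, 0.01, 0.13, 0, 0, 0.003, -0.014, 0.01, 0.2, 0, 0, 0.003, -0.014, 0.01, 0.245, 0, 0, 0.003, -0.014, 0.01, 0.258, 0, 0, 0.003, -0.014, 0.01, 0.258, 0, 0, 0.003, -0.014, 0.01, 0.258, 0, 0, 0.003]'

```text
time_s: 2.1
tool_pos: [0.5452, 0.3421, 0.0046]
orientation: [3.14, -0.001, 1.599]
ft_force: [0.2, -0.3, 0.0]
finger_gap: 0.702
grip_force: 0.0
```

Call:
move_arm --motion '[0, 0, 0, 0, 0, 0, 0, 0, 0, 0, 0, 0, 0, 0, 0, 0, 0, 0, 0, 0, 0, 0, 0, 0, 0, 0, 0, 0, 0, 0, 0, 0, 0, 0, 0, 0]' --claw 1

```text
time_s: 2.7
tool_pos: [0.5448, 0.3415, 0.0042]
orientation: [3.141, -0.001, 1.598]
ft_force: [-1.4, -0.1, 5.1]
finger_gap: 0.164
grip_force: 60.7
```

```bash
python3 -c "
from h import *
go([.5448,.3415,.19])
hd=o+S@np.array([0,0,.03]); print(hd)
go(hd+[0,.0906,0]+S[:,2]*.075,TILT)"
```

```text
shift [ 5.000e-04  5.000e-04 -6.194e-01] turn [0. 0. 0.] rows>= 3.7
[ 0.60332145 -0.047       0.11218923]
shift [-0.9946  0.0626 -0.5871] turn [-0.2772 -0.0042  0.0171] rows>= 6.9
```

Call:
move_arm --motion '[0, 0, -0.08, 0, 0, 0, 0, 0, -0.2, 0, 0, 0, 0, 0, -0.32, 0, 0, 0, 0, 0, -0.44, 0, 0, 0, 0, 0, -0.54, 0, 0, 0, 0, 0, -0.62, 0, 0, 0, -0.08, 0, -0.62, -0.04, 0, 0, -0.18, 0, -0.62, -0.08, 0, 0]'

```text
time_s: 3.5
tool_pos: [0.5472, 0.288, 0.1902]
orientation: [3.011, -0.001, 1.6]
ft_force: [0.2, -0.5, -1.9]
finger_gap: 0.164
grip_force: 59.8
```

```bash
python3 -c "
from h import *
hd=o+S@np.array([0,0,.03])
go(hd+[0,.0906,0]+S[:,2]*.075,TILT);print(get_state()['finger_gap'])"
```

```text
shift [-0.8167  0.053   0.0396] turn [-0.1948 -0.006   0.0176] rows>= 4.9
0.16371532377023726
```

Call:
move_arm --motion '[-0.12, 0.01, 0, -0.05, 0, 0.005, -0.26, 0.02, 0, -0.1, 0, 0.01, -0.4, 0.03, 0, -0.15, 0, 0.015, -0.54, 0.04, 0.01, -0.195, -0.006, 0.018, -0.66, 0.05, 0.02, -0.195, -0.006, 0.018, -0.76, 0.053, 0.04, -0.195, -0.006, 0.018, -0.815, 0.053, 0.04, -0.195, -0.006, 0.018, -0.815, 0.053, 0.04, -0.195, -0.006, 0.018]'

```text
time_s: 4.3
tool_pos: [0.569, 0.0411, 0.1785]
orientation: [2.712, 0.001, 1.565]
ft_force: [-0.2, -0.5, -1.6]
finger_gap: 0.16
grip_force: 59.9
```

```bash
python3 -c "
from h import *
ims={}
for n in('top','side'):
  p,d=eyes.snapshot(n); p=p[:,:,::-1]; cv2.imwrite(f'pics/{n}2.png',p); np.save(f'{n}2.npy',d)
  q=p[180:240,230:330] if n=='top' else p[150:230,220:320]
  ims[n]=cv2.resize(q,None,fx=4,fy=4,interpolation=2)
out=np.zeros((330,800,3),np.uint8);out[:240,:400]=ims['top'];out[:320,400:]=ims['side'];cv2.imwrite('pics/crop3.png',out)
hd=o+S@np.array([0,0,.03])
go(hd+[0,.0906,0]+S[:,2]*.075,TILT);print(get_state()['finger_gap'])
R=Rstate();s=get_state();j=s['tool_pos']+R@np.array([-.0906,0,-.0018]);print('jaw pred',j,S.T@(j-hd))
"
```

```text
shift [ 0.002   0.0082 -0.0007] turn [-0.0035  0.0015 -0.0018] rows>= 0.1
0.15990921893251347
jaw pred [ 0.56840078 -0.04759036  0.18066921] [-0.00270798 -0.00059036  0.07682205]
```

View pics/crop3.png

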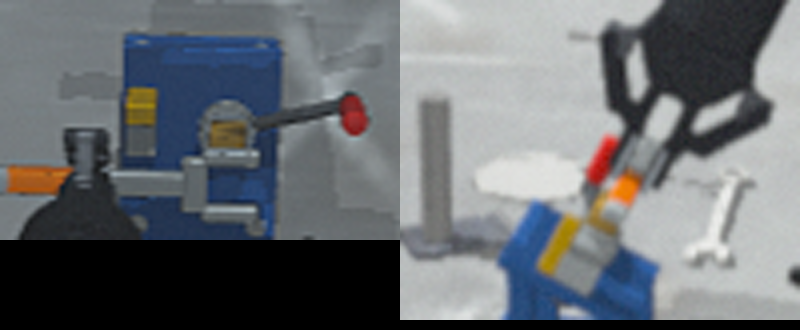

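The top crop shows the spanner held over the plate, with jaw tips at u≈294 and jaw arms at v≈218–234. The brass head is at about (287,214), and the red knob is at (318,208). Next I'll compare the predicted and seen jaw corners.

```bash
python3 -c "
from h import *
s=get_state();R=Rstate();j=s['tool_pos']+R@np.array([-.0906,0,-.0018]);print(s['tool_pos'],s['orientation'])
c=eyes.calibration('top')
def proj(X): p=c['R']@X+c['t']; return (c['fx']*p[0]/p[2]+c['cx']).round(2),(c['fy']*p[1]/p[2]+c['cy']).round(2)
for t in[(-.018,-.0245,-.006),(-.018,-.0133,-.006),(-.018,.0133,-.006),(-.018,.0245,-.006),(.018,.0245,-.006),(.06,.008,-.006),(.06,-.008,-.006)]: print(t,proj(j+R@np.array(t)))
hd=o+S@np.array([0,0,.047])
for t in[(-.009,-.009,0),(.009,-.009,0),(.009,.009,0)]: print('head',proj(hd+S@np.array(t)))
g=cv2.imread('pics/top2.png').astype(int)
print('col290',[(v,g[v,290].tolist()) for v in range(208,240)])
print('row234',[(u,g[234,u].sum()) for u in range(276,300)]); print('row219',[(u,g[219,u].sum()) for u in range(272,300)])
print('row214',[(u,g[214,u].tolist()) for u in range(279,296)])
"
```

```text
[0.56947818 0.04300483 0.17895168] [2.71081177e+00 9.04902147e-04 1.56720072e+00]
(-0.018, -0.0245, -0.006) (np.float64(294.02), np.float64(235.64))
(-0.018, -0.0133, -0.006) (np.float64(294.17), np.float64(231.48))
(-0.018, 0.0133, -0.006) (np.float64(294.55), np.float64(221.51))
(-0.018, 0.0245, -0.006) (np.float64(294.71), np.float64(217.27))
(0.018, 0.0245, -0.006) (np.float64(280.3), np.float64(216.92))
(0.06, 0.008, -0.006) (np.float64(263.37), np.float64(222.76))
(0.06, -0.008, -0.006) (np.float64(263.27), np.float64(228.76))
head (np.float64(289.83), np.float64(220.18))
head (np.float64(290.03), np.float64(213.72))
head (np.float64(283.19), np.float64(213.57))
col290 [(208, [99, 96, 88]), (209, [110, 103, 92]), (210, [79, 102, 107]), (211, [45, 82, 98]), (212, [39, 59, 68]), (213, [40, 59, 69]), (214, [45, 79, 95]), (215, [44, 80, 96]), (216, [32, 71, 89]), (217, [115, 109, 100]), (218, [178, 172, 156]), (219, [110, 106, 98]), (220, [106, 103, 95]), (221, [80, 73, 65]), (222, [75, 50, 36]), (223, [75, 49, 34]), (224, [70, 48, 34]), (225, [91, 59, 38]), (226, [102, 64, 41]), (
[... 1115 characters left out ...]
(285, np.int64(306)), (286, np.int64(319)), (287, np.int64(319)), (288, np.int64(305)), (289, np.int64(311)), (290, np.int64(314)), (291, np.int64(310)), (292, np.int64(315)), (293, np.int64(334)), (294, np.int64(278)), (295, np.int64(147)), (296, np.int64(165)), (297, np.int64(166)), (298, np.int64(146)), (299, np.int64(281))]
row214 [(279, [89, 67, 57]), (280, [90, 90, 85]), (281, [94, 86, 77]), (282, [56, 72, 81]), (283, [49, 93, 113]), (284, [51, 88, 105]), (285, [51, 82, 96]), (286, [47, 77, 89]), (287, [51, 89, 105]), (288, [55, 91, 107]), (289, [50, 90, 107]), (290, [45, 79, 95]), (291, [74, 81, 82]), (292, [105, 98, 88]), (293, [91, 77, 66]), (294, [77, 49, 35]), (295, [79, 53, 38])]
```

```bash
python3 -c "
from h import *
c=eyes.calibration('top')
def proj(X,c=c): p=c['R']@X+c['t']; return (c['fx']*p[0]/p[2]+c['cx']).round(2),(c['fy']*p[1]/p[2]+c['cy']).round(2)
g=cv2.imread('pics/top0.png').astype(int)
for u in(285,288): print(u,[(v,g[v,u].tolist()) for v in range(202,226)])
for t in[(.018,0,.024),(.012,0,.024),(.012,0,.041),(.009,0,.047),(-.009,0,.047),(-.012,0,.041),(.013,.058,.044),(.013,.058,.024),(.027,.058,.044),(-.015,.058,.024)]: print(t,proj(o+S@np.array(t)))
print('lug',[(v,g[v,264].tolist()) for v in range(199,225)])
"
```

```text
285 [(202, [115, 71, 45]), (203, [115, 70, 43]), (204, [112, 63, 36]), (205, [134, 122, 109]), (206, [104, 101, 94]), (207, [113, 110, 102]), (208, [132, 126, 115]), (209, [136, 127, 115]), (210, [62, 74, 80]), (211, [53, 99, 119]), (212, [53, 88, 101]), (213, [58, 102, 121]), (214, [59, 101, 120]), (215, [60, 109, 129]), (216, [57, 107, 126]), (217, [58, 108, 127]), (218, [60, 106, 127]), (219, [54, 109, 132]), (220, [62, 92, 104]), (221, [98, 60, 42]), (222, [94, 59, 36]), (223, [94, 60, 40]), (224, [94, 62, 42]), (225, [94, 62, 40])]
288 [(202, [113, 68, 42]), (203, [114, 68, 44]), (204, [116, 67, 35]), (205, [114, 103, 92]), (206, [100, 100, 94]), (207, [116, 112, 104]), (208, [128, 123, 112]), (209, [136, 126, 113]), (210, [62, 86, 94]), (211, [46, 85, 103]), (212, [47, 69, 77]), (213, [50, 76, 88]), (214, [61, 110, 131]), (215, [58, 106, 128]), (216, [58, 105, 125]), (217, [58, 107, 128]), (218, [56, 106, 128]), (219, [57, 110, 132]), (220, [46, 103, 126]), (221, [99, 60, 45]), (222, [96, 60, 40]), (223, [95, 61, 41]), (224, [94, 58, 40]), (225, [93, 61, 41])]
(0.018, 0, 0.024)
[... 475 characters left out ...]
58, 0.044) (np.float64(264.68), np.float64(206.32))
(-0.015, 0.058, 0.024) (np.float64(264.63), np.float64(218.96))
lug [(199, [113, 69, 44]), (200, [116, 68, 39]), (201, [99, 74, 51]), (202, [39, 109, 133]), (203, [30, 106, 127]), (204, [34, 104, 123]), (205, [31, 99, 119]), (206, [25, 132, 153]), (207, [27, 112, 134]), (208, [33, 113, 135]), (209, [33, 111, 134]), (210, [17, 114, 142]), (211, [90, 91, 88]), (212, [110, 102, 92]), (213, [107, 102, 94]), (214, [105, 100, 93]), (215, [105, 103, 95]), (216, [105, 100, 92]), (217, [105, 102, 95]), (218, [112, 113, 106]), (219, [94, 61, 43]), (220, [91, 57, 36]), (221, [92, 59, 39]), (222, [92, 61, 43]), (223, [92, 60, 38]), (224, [94, 62, 41])]
```

```bash
cat >>h.py <<'E'
hd=o+np.array([0,.0005,0])+S@np.array([0,0,.03]); JT=np.array([-.0899,.0009,-.0018])
def tcp(off): return hd+S@np.array(off)-TILT@JT
E
python3 -c "
from h import *
go(tcp([0,0,.027]),TILT);go(tcp([0,0,0]),TILT)"
```

```text
shift [0.0017 0.0061 0.1653] turn [-0.0035  0.0015 -0.0018] rows>= 1.0
shift [0.0019 0.0066 0.2553] turn [-0.0035  0.0015 -0.0018] rows>= 1.5
```

Call:
move_arm --motion '[0.002, 0.006, 0.05, -0.003, 0.001, -0.002, 0.002, 0.006, 0.1, -0.003, 0.001, -0.002, 0.002, 0.006, 0.14, -0.003, 0.001, -0.002, 0.002, 0.006, 0.165, -0.003, 0.001, -0.002, 0.002, 0.006, 0.165, -0.003, 0.001, -0.002, 0.002, 0.006, 0.165, -0.003, 0.001, -0.002]'

```text
time_s: 5.0
tool_pos: [0.5923, 0.0443, 0.1351]
orientation: [2.705, 0.001, 1.573]
ft_force: [-0.0, 0.5, -2.1]
finger_gap: 0.163
grip_force: 59.8
```

```bash
python3 -c "
from h import *
p,d=eyes.snapshot('top'); p=p[:,:,::-1]; cv2.imwrite('pics/top3.png',p); g=p.astype(int)
q,_=eyes.snapshot('side'); q=q[:,:,::-1]
go(tcp([0,0,0]),TILT)
out=np.zeros((330,800,3),np.uint8);out[:240,:400]=cv2.resize(p[180:240,230:330],None,fx=4,fy=4,interpolation=2);out[:320,400:]=cv2.resize(q[150:230,220:320],None,fx=4,fy=4,interpolation=2);cv2.imwrite('pics/crop4.png',out)
"
```

```text
shift [-0.0021 -0.0036  0.0922] turn [0.0007 0.0002 0.0013] rows>= 0.6
```

View pics/crop4.png

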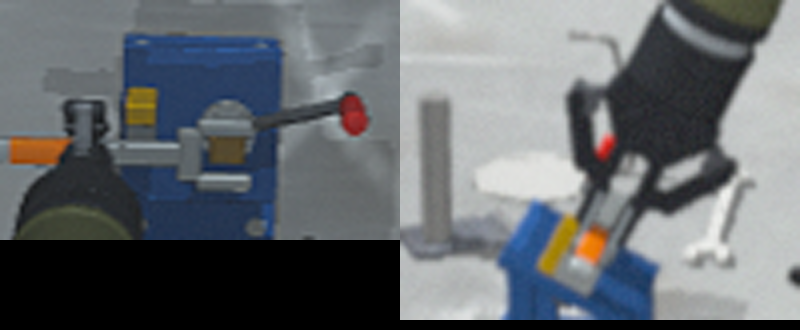

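The top crop shows the jaw straddling the brass head at (287,217), in line with it. I'll lower it along the screw axis.

Call:
move_arm --motion '[-0.002, -0.004, 0.02, 0, 0, 0.001, -0.002, -0.004, 0.035, 0, 0, 0.001, -0.002, -0.004, 0.05, 0, 0, 0.001, -0.002, -0.004, 0.05, 0, 0, 0.001]'

```text
time_s: 5.5
tool_pos: [0.5983, 0.0431, 0.1209]
orientation: [2.704, 0.001, 1.571]
ft_force: [0.3, -0.4, -0.4]
finger_gap: 0.164
grip_force: 59.9
```

Call:
move_arm --motion '[0, 0, 0.012, 0, 0, 0, 0, 0, 0.024, 0, 0, 0, 0, 0, 0.034, 0, 0, 0, 0, 0, 0.034, 0, 0, 0]'

```text
time_s: 5.9
tool_pos: [0.6025, 0.0432, 0.1117]
orientation: [2.704, 0.001, 1.571]
ft_force: [1.8, -0.7, -0.0]
finger_gap: 0.163
grip_force: 60.0
```

```bash
python3 -c "
from h import *
go(tcp([0,0,0]),TILT);s=get_state();print(s['ft_force'],s['torque'],S.T@s['ft_force'])"
```

```text
shift [0.0007 0.0002 0.0057] turn [0.0006 0.0003 0.0003] rows>= 0.0
[ 1.79642311 -0.69769376 -0.00912969] [-0.15813761  0.03543627  0.12872871] [ 1.62425387 -0.69769376 -0.76747552]
```

Call:
move_arm --motion '[0, 0, 0.004, 0, 0, 0, 0, 0, 0.007, 0, 0, 0, 0, 0, 0.007, 0, 0, 0]'

```text
time_s: 6.2
tool_pos: [0.6031, 0.0432, 0.1101]
orientation: [2.704, 0.001, 1.571]
ft_force: [1.1, -0.2, 0.8]
finger_gap: 0.164
grip_force: 60.0
```

Call:
move_arm --motion '[0, 0, 0.004, 0, 0, 0, 0, 0, 0.004, 0, 0, 0]'

```text
time_s: 6.4
tool_pos: [0.6035, 0.0433, 0.1095]
orientation: [2.704, 0.001, 1.571]
ft_force: [-1.6, 0.3, 4.7]
finger_gap: 0.158
grip_force: 60.6
```

Call:
move_arm --motion '[0, 0, 0, 0, 0, 0, 0, 0, 0, 0, 0, 0, 0, 0, 0, 0, 0, 0]' --claw 0.5

```text
time_s: 6.7
tool_pos: [0.6026, 0.0432, 0.1084]
orientation: [2.706, 0.0, 1.571]
ft_force: [0.2, -0.2, 0.1]
finger_gap: 0.5
grip_force: 0.0
```

```bash
python3 -c "
from h import *
go(tcp([0,0,0]),TILT);s=get_state();print(s['ft_force'],s['torque'],S.T@s['ft_force'])"
```

```text
shift [ 0.0005  0.0044 -0.0046] turn [-0.0006  0.0003 -0.    ] rows>= 0.0
[ 0.20446895 -0.24613434  0.10420733] [-0.03979207  0.21794676 -0.0020412 ] [ 0.22935172 -0.24613434  0.0080316 ]
```

Call:
move_arm --motion '[0, 0, -0.08, 0, 0, 0, 0, 0, -0.2, 0, 0, 0, 0, 0, -0.35, 0, 0, 0, 0, 0, -0.4, 0, 0, 0, 0, 0, -0.4, 0, 0, 0]'

```text
time_s: 7.2
tool_pos: [0.5531, 0.0434, 0.2205]
orientation: [2.7, 0.0, 1.571]
ft_force: [0.5, -0.6, 0.1]
finger_gap: 0.501
grip_force: 0.0
```

```bash
python3 -c "
from h import *
p,d=eyes.snapshot('top'); p=p[:,:,::-1]; cv2.imwrite('pics/top4.png',p); P=pts('top',d)
q,e=eyes.snapshot('side'); q=q[:,:,::-1]; cv2.imwrite('pics/side4.png',q); Q=pts('side',e)
out=np.zeros((400,800,3),np.uint8);out[:280,:400]=cv2.resize(p[185:255,240:340],None,fx=4,fy=4,interpolation=2);out[:,400:]=cv2.resize(q[160:260,220:320],None,fx=4,fy=4,interpolation=2);cv2.imwrite('pics/crop5.png',out)
for im,X,roi in((p,P,(300,190,335,225)),(q,Q,(255,175,290,210))):
  m=hsvmask(im,0,6,150,80,roi)|hsvmask(im,174,180,150,80,roi); vv,uu=np.nonzero(m); print(uu.min(),uu.max(),vv.min(),vv.max(),uu.mean(),vv.mean()); sl=(X[m]-o)@S; print(np.median(sl,0),np.percentile(sl,[5,95],axis=0).round(4))
"
```

```text
315 321 204 213 317.8863636363636 208.5
[ 0.02566855 -0.08141794  0.05117899] [[ 0.0159 -0.0868  0.0273]
 [ 0.0306 -0.0763  0.0556]]
267 274 185 195 270.3541666666667 189.89583333333334
[ 0.02153348 -0.07219533  0.03428073] [[ 0.0159 -0.0795  0.0188]
 [ 0.0277 -0.0652  0.0517]]
```

View pics/crop5.png

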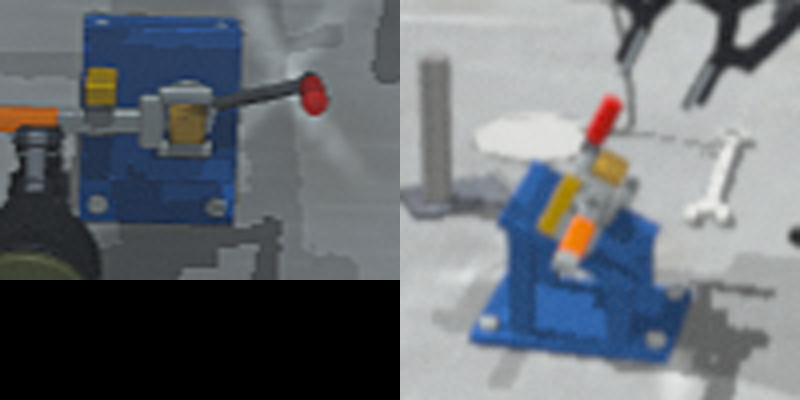

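The top crop shows the spanner's jaw round the brass head at px (287,215) with its handle on the rest below the yellow lug. The knob top is at about (318,208), and the side view agrees. Now for the lever.

```bash
cat >>h.py <<'E'
ax=o+np.array([0,.0005,0])
def lev(a,z,r=.085):
    a=np.radians(a); return ax+S@np.array([r*np.sin(a),-r*np.cos(a),z]), TILT@Ro.from_euler("z",-a).as_matrix()
E
python3 -c "
from h import *
go(*lev(16.5,.085))"
```

```text
shift [-0.5709  0.0865  0.2063] turn [ 1.000e-04  3.000e-04 -1.832e-01] rows>= 3.7
```

Call:
move_arm --motion '[-0.14, 0.02, 0, 0, 0, -0.08, -0.28, 0.04, 0, 0, 0, -0.14, -0.42, 0.06, 0, 0, 0, -0.183, -0.53, 0.08, 0.05, 0, 0, -0.183, -0.571, 0.087, 0.15, 0, 0, -0.183, -0.571, 0.087, 0.206, 0, 0, -0.183, -0.571, 0.087, 0.206, 0, 0, -0.183]' --claw 0.4

```text
time_s: 8.0
tool_pos: [0.6006, -0.1284, 0.1673]
orientation: [2.728, 0.115, 1.832]
ft_force: [-0.9, -0.3, 0.2]
finger_gap: 0.6
grip_force: 0.0
```

```bash
python3 -c "
from h import *
p,d=eyes.snapshot('top'); q,e=eyes.snapshot('side'); p=p[:,:,::-1];q=q[:,:,::-1]
out=np.zeros((400,800,3),np.uint8);out[:280,:400]=cv2.resize(p[185:255,260:360],None,fx=4,fy=4,interpolation=2);out[:,400:]=cv2.resize(q[140:240,220:320],None,fx=4,fy=4,interpolation=2);cv2.imwrite('pics/crop6.png',out)
go(*lev(16.5,.026))"
```

```text
shift [-0.0027  0.0044  0.1919] turn [-0.0021 -0.0013 -0.0006] rows>= 1.2
```

View pics/crop6.png

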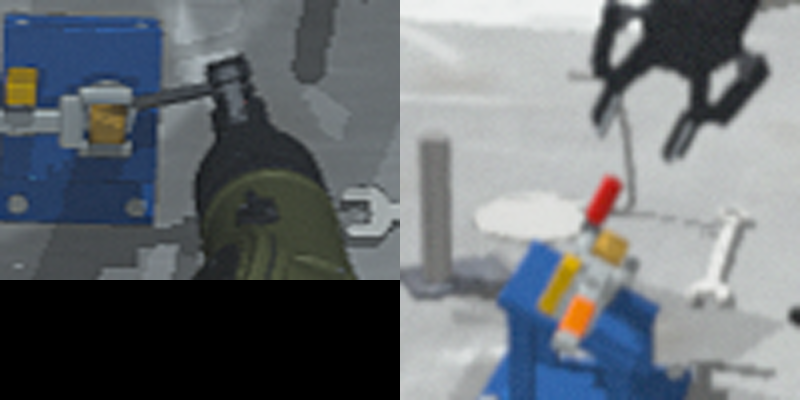

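In the top crop the gripper is over the knob at the lever's end. In the side crop the knob's axis points midway between the two fingertips. I'll descend and grip.

Call:
move_arm --motion '[-0.003, 0.004, 0.06, -0.002, -0.001, 0, -0.003, 0.004, 0.12, -0.002, -0.001, 0, -0.003, 0.004, 0.17, -0.002, -0.001, 0, -0.003, 0.004, 0.192, -0.002, -0.001, 0, -0.003, 0.004, 0.192, -0.002, -0.001, 0]'

```text
time_s: 8.6
tool_pos: [0.6278, -0.1279, 0.1203]
orientation: [2.719, 0.121, 1.833]
ft_force: [0.5, 0.5, -0.2]
finger_gap: 0.597
grip_force: 0.0
```

Call:
move_arm --motion '[0, 0, 0, 0, 0, 0, 0, 0, 0, 0, 0, 0, 0, 0, 0, 0, 0, 0, 0, 0, 0, 0, 0, 0, 0, 0, 0, 0, 0, 0]' --claw 1

```text
time_s: 9.1
tool_pos: [0.6279, -0.1288, 0.1218]
orientation: [2.717, 0.123, 1.832]
ft_force: [-4.2, -1.4, 5.2]
finger_gap: 0.185
grip_force: 58.5
```

```bash
cat >>h.py <<'E'
def levstat():
    s=get_state(); q=S.T@(s["tool_pos"]-ax); print(s["time_s"],"slope",q.round(4),"r",np.hypot(q[0],q[1]).round(4),"a",np.degrees(np.arctan2(q[0],-q[1])).round(2),"F",(S.T@s["ft_force"]).round(1),"gap",s["finger_gap"].round(3))
E
python3 -c "
from h import *
levstat()
s=get_state();ref=(s['tool_pos'],Rstate())
for a in(12,6,0,-6,-12,-18,-24,-30): go(*lev(a,.026),ref)"
```

```text
Traceback (most recent call last):
  File "h.py", line 30, in levstat
    s=get_state(); q=S.T@(s["tool_pos"]-ax); print(s["time_s"],"slope",q.round(4),"r",np.hypot(q[0],q[1]).round(4),"a",np.degrees(np.arctan2(q[0],-q[1])).round(2),"F",(S.T@s["ft_force"]).round(1),"gap",s["finger_gap"].round(3))
                                                                                                                                                                                                          ^^^^^^^^^^^^^^^^^^^^^
AttributeError: 'float' object has no attribute 'round'
```

```bash
sed -i 's/s\["finger_gap"\].round(3)/round(s["finger_gap"],3)/' h.py; python3 -c "
from h import *
levstat()
s=get_state();ref=(s['tool_pos'],Rstate())
for a in(12,6,0,-6,-12,-18,-24,-30): go(*lev(a,.026),ref)"
```

```text
9.1 slope [ 0.0263 -0.0823  0.0284] r 0.0864 a 17.73 F [-1.6 -1.4  6.5] gap 0.185
shift [ 0.0054 -0.0285  0.0078] turn [0.0026 0.0016 0.05  ] rows>= 0.5
shift [ 0.0092 -0.0579  0.0077] turn [0.0026 0.0015 0.1166] rows>= 1.2
shift [ 0.0162 -0.0867  0.0075] turn [0.0027 0.0013 0.1833] rows>= 1.9
shift [ 0.0261 -0.1147  0.0074] turn [0.0028 0.0012 0.25  ] rows>= 2.6
shift [ 0.0388 -0.1414  0.0072] turn [0.0029 0.0011 0.3166] rows>= 3.3
shift [ 0.0543 -0.1667  0.0071] turn [0.0029 0.0009 0.3833] rows>= 4.0
shift [ 0.0724 -0.1902  0.007 ] turn [0.003  0.0008 0.45  ] rows>= 4.7
shift [ 0.0928 -0.2118  0.0068] turn [0.003  0.0006 0.5166] rows>= 5.4
```

Call:
move_arm --motion '[0, -0.014, 0, 0, 0, 0.02, 0.001, -0.029, 0, 0, 0, 0.05, 0.002, -0.043, 0, 0, 0, 0.083, 0.005, -0.058, 0, 0, 0, 0.117, 0.008, -0.072, 0, 0, 0, 0.15, 0.012, -0.087, 0, 0, 0, 0.183, 0.016, -0.101, 0, 0, 0, 0.217, 0.021, -0.115, 0, 0, 0, 0.25]'

```text
time_s: 9.9
tool_pos: [0.598, -0.1325, 0.1079]
orientation: [2.7, -0.044, 1.474]
ft_force: [-1.0, 2.5, 7.2]
finger_gap: 0.188
grip_force: 58.7
```

```bash
python3 -c "
from h import *
levstat()
s=get_state();ref=(s['tool_pos'],Rstate())
for a in(-10,-14,-18,-22,-26,-30,-34,-38): go(*lev(a,.0284,.0864),ref)"
```

```text
9.9 slope [-0.0066 -0.086   0.0284] r 0.0862 a -4.39 F [2.2 2.5 7. ] gap 0.188
shift [ 0.     -0.0282 -0.0004] turn [0.005  0.0005 0.0432] rows>= 0.5
shift [ 0.0021 -0.0482 -0.0005] turn [0.005  0.0003 0.0876] rows>= 0.9
shift [ 0.0055 -0.068  -0.0007] turn [0.005  0.0002 0.1321] rows>= 1.4
shift [ 0.0103 -0.0875 -0.0008] turn [ 0.0051 -0.      0.1765] rows>= 1.9
shift [ 0.0165 -0.1066 -0.001 ] turn [ 5.10e-03 -2.00e-04  2.21e-01] rows>= 2.3
shift [ 0.024  -0.1253 -0.0012] turn [ 0.0051 -0.0004  0.2654] rows>= 2.8
shift [ 0.0328 -0.1433 -0.0013] turn [ 0.0051 -0.0005  0.3099] rows>= 3.2
shift [ 0.0428 -0.1608 -0.0015] turn [ 0.0051 -0.0007  0.3543] rows>= 3.7
```

Call:
move_arm --motion '[0, -0.024, 0, 0, 0, 0.04, 0.002, -0.046, 0, 0, 0, 0.085, 0.005, -0.066, 0, 0, 0, 0.13, 0.01, -0.086, 0, 0, 0, 0.175, 0.016, -0.105, 0, 0, 0, 0.22, 0.024, -0.124, 0, 0, 0, 0.265, 0.033, -0.142, 0, 0, 0, 0.31, 0.033, -0.142, 0, 0, 0, 0.31]'

```text
time_s: 10.7
tool_pos: [0.5609, -0.1184, 0.0905]
orientation: [2.764, -0.241, 1.023]
ft_force: [-0.8, 1.1, 7.9]
finger_gap: 0.187
grip_force: 58.8
```

```bash
python3 -c "
from h import *
levstat()
s=get_state();ref=(s['tool_pos'],Rstate());print(s['torque'],s['joints'])
for a in(-38,-41,-44,-47,-50,-53): go(*lev(a,.0284,.0862),ref)
p,d=eyes.snapshot('top'); q,e=eyes.snapshot('side'); p=p[:,:,::-1];q=q[:,:,::-1]
out=np.zeros((400,800,3),np.uint8);out[:280,:400]=cv2.resize(p[185:255,240:340],None,fx=4,fy=4,interpolation=2);out[:,400:]=cv2.resize(q[140:240,220:320],None,fx=4,fy=4,interpolation=2);cv2.imwrite('pics/crop7.png',out)
"
```

```text
10.7 slope [-0.0476 -0.0719  0.0282] r 0.0862 a -33.5 F [2.6 1.1 7.5] gap 0.187
[ 0.18080048 -0.05672111  0.08415976] [-0.38586663  0.33053014  2.05580682  0.45315419  0.37305692 -0.18304959]
shift [ 0.0007 -0.0226 -0.0008] turn [ 0.0054 -0.0019  0.0441] rows>= 0.5
shift [ 0.0022 -0.0375 -0.0009] turn [ 0.0054 -0.002   0.0774] rows>= 0.8
shift [ 0.0044 -0.0524 -0.001 ] turn [ 0.0053 -0.0022  0.1107] rows>= 1.2
shift [ 0.0074 -0.0672 -0.0011] turn [ 0.0053 -0.0023  0.1441] rows>= 1.5
shift [ 0.0111 -0.0817 -0.0013] turn [ 0.0052 -0.0024  0.1774] rows>= 1.9
shift [ 0.0156 -0.0961 -0.0014] turn [ 0.0051 -0.0026  0.2107] rows>= 2.2
```

View pics/crop7.png

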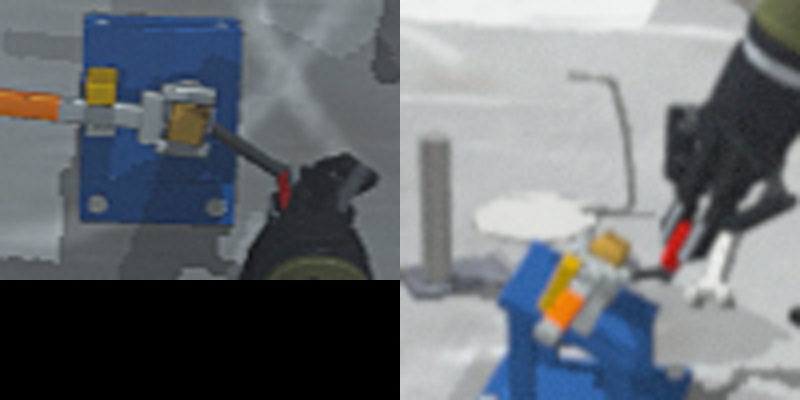

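The spanner has swung against the yellow lug at px (265,210). The jaw is still round the head, and the lever is now at -33.5°. I'll go on to the jam in small steps.

Call:
move_arm --motion '[0, -0.01, 0, 0, 0, 0.02, 0.001, -0.02, 0, 0, 0, 0.04, 0.001, -0.03, 0, 0, 0, 0.06, 0.002, -0.038, 0, 0, 0, 0.077, 0.002, -0.038, 0, 0, 0, 0.077]'

```text
time_s: 11.3
tool_pos: [0.5537, -0.1124, 0.087]
orientation: [2.792, -0.284, 0.907]
ft_force: [-0.9, -0.5, 8.9]
finger_gap: 0.185
grip_force: 58.9
```

```bash
python3 -c "
from h import *
levstat();print(get_state()['joints'][4],get_state()['torque'])"
```

```text
11.3 slope [-0.0556 -0.0659  0.0282] r 0.0862 a -40.17 F [ 2.9 -0.5  8.4] gap 0.185
0.350245380091942 [ 0.0132556  -0.15344934 -0.003959  ]
```

Call:
move_arm --motion '[0, -0.01, 0, 0, 0, 0.022, 0.001, -0.02, 0, 0, 0, 0.044, 0.001, -0.03, 0, 0, 0, 0.066, 0.001, -0.03, 0, 0, 0, 0.066]'

```text
time_s: 11.7
tool_pos: [0.5477, -0.1063, 0.0842]
orientation: [2.823, -0.318, 0.804]
ft_force: [-0.8, -0.9, 8.9]
finger_gap: 0.191
grip_force: 58.9
```

```bash
sed -i 's/print(s\["time_s"\],"slope"/print("Ftool",(Rstate().T@s["ft_force"]).round(1),s["time_s"],"slope"/' h.py; python3 -c "
from h import *
levstat();print(get_state()['joints'][4],get_state()['torque'])"
```

```text
Ftool [ 1.7  2.8 -8.3] 11.7 slope [-0.0622 -0.0598  0.0281] r 0.0863 a -46.16 F [ 3.  -0.9  8.4] gap 0.191
0.3329036903080937 [ 0.02996785 -0.21909195  0.00898094]
```

Call:
move_arm --motion '[0, -0.007, 0, 0, 0, 0.015, 0, -0.014, 0, 0, 0, 0.03, 0, -0.014, 0, 0, 0, 0.03]'

```text
time_s: 12.0
tool_pos: [0.5457, -0.1038, 0.0833]
orientation: [2.836, -0.332, 0.758]
ft_force: [-0.6, -1.4, 8.7]
finger_gap: 0.188
grip_force: 58.9
```

```bash
python3 -c "
from h import *
levstat();print(get_state()['joints'][4],get_state()['torque'])"
```

```text
Ftool [ 1.5  3.2 -8.1] 12.0 slope [-0.0644 -0.0573  0.0281] r 0.0862 a -48.32 F [ 3.1 -1.4  8.2] gap 0.188
0.32396605968058045 [-0.26111755 -0.20778911  0.08197464]
```

Call:
move_arm --motion '[0, -0.006, 0, 0, 0, 0.013, 0, -0.012, 0, 0, 0, 0.026, 0, -0.012, 0, 0, 0, 0.026]'

```text
time_s: 12.3
tool_pos: [0.5444, -0.1021, 0.0827]
orientation: [2.847, -0.344, 0.717]
ft_force: [0.5, -4.7, 8.2]
finger_gap: 0.184
grip_force: 58.9
```

```bash
python3 -c "
from h import *
levstat();print(get_state()['joints'][4],get_state()['torque'])
p,d=eyes.snapshot('top');p=p[:,:,::-1];cv2.imwrite('pics/top8.png',p)
m=hsvmask(p,3,18,170,90,(225,195,262,230)); vv,uu=np.nonzero(m); print(uu.min(),uu.max(),[(u,round(vv[uu==u].mean(),1)) for u in range(uu.min(),uu.max()+1,3)])
b=hsvmask(p,12,23,80,60,(278,204,298,226)); c=max(cv2.findContours(b.astype(np.uint8),0,1)[0],key=cv2.contourArea); print(cv2.minAreaRect(c),cv2.boundingRect(c))
for r in b[206:226,278:298].astype(int): print(''.join('.#'[k] for k in r))
"
```

```text
Ftool [ 0.2  6.2 -7.1] 12.3 slope [-0.0659 -0.0556  0.0282] r 0.0862 a -49.84 F [ 3.9 -4.7  7.2] gap 0.184
0.31567621582186406 [-0.73330888 -0.14408827  0.09697682]
234 254 [(234, np.float64(211.5)), (237, np.float64(209.5)), (240, np.float64(210.0)), (243, np.float64(210.5)), (246, np.float64(210.5)), (249, np.float64(210.5)), (252, np.float64(211.5))]
((286.3499755859375, 215.45001220703125), (8.538147926330566, 9.486831665039062), 18.43494987487793) (282, 211, 10, 10)
....................
....................
....................
....................
....................
......#####.........
.....#########......
.....#########......
.....#########......
....##########......
....#########.......
....#########.......
....########........
....########........
.......#####........
....................
....................
....................
....................
....................
```

Tangential force is rising at -49.8°, which means the nut is at its stop: total lever turn 1.48 rad minus screw give of 0.25 or less. I'll open the fingers and back off along the axis.

Call:
move_arm --motion '[0, -0.003, 0, 0, 0, 0, 0, -0.003, 0, 0, 0, 0, 0, -0.003, 0, 0, 0, 0]'

```text
time_s: 12.65
tool_pos: [0.5443, -0.1019, 0.0827]
orientation: [2.845, -0.344, 0.718]
ft_force: [0.6, -7.1, 8.6]
finger_gap: 0.19
grip_force: 59.0
```

```bash
python3 -c "
from h import *
levstat()"
```

```text
Ftool [-1.   8.3 -7.4] 12.65 slope [-0.066  -0.0554  0.0282] r 0.0862 a -49.96 F [ 4.2 -7.1  7.5] gap 0.19
```

Call:
move_arm --motion '[0, 0, 0, 0, 0, 0, 0, 0, 0, 0, 0, 0, 0, 0, 0, 0, 0, 0]' --claw 0.45

```text
time_s: 12.95
tool_pos: [0.5389, -0.098, 0.0789]
orientation: [2.859, -0.34, 0.715]
ft_force: [-0.0, -0.2, 0.4]
finger_gap: 0.556
grip_force: 0.0
```

Call:
move_arm --motion '[0, 0, -0.06, 0, 0, 0, 0, 0, -0.16, 0, 0, 0, 0, 0, -0.28, 0, 0, 0, 0, 0, -0.35, 0, 0, 0, 0, 0, -0.35, 0, 0, 0]'

```text
time_s: 13.45
tool_pos: [0.4949, -0.0985, 0.1768]
orientation: [2.854, -0.343, 0.716]
ft_force: [-0.0, -0.4, -0.4]
finger_gap: 0.549
grip_force: 0.0
```

```bash
python3 -c "
from h import *
s=get_state();print(s['tool_pos'],s['orientation'],s['joints'])
p,d=eyes.snapshot('top');p=p[:,:,::-1];cv2.imwrite('pics/top9.png',p);q,e=eyes.snapshot('side');q=q[:,:,::-1];cv2.imwrite('pics/side9.png',q)
out=np.zeros((600,800,3),np.uint8);out[:600,:800]=cv2.resize(p[190:235,225:285],(800,600),interpolation=2);out[400:,:]=0;out[400:,:300]=cv2.resize(q[170:230,225:315],(300,200),interpolation=2);out[400:,300:600]=cv2.resize(p[195:245,265:340],(300,200),interpolation=2);cv2.imwrite('pics/crop8.png',out)
go(tcp([0,0,.09]),TILT)"
```

```text
[ 0.49485731 -0.09846293  0.17675279] [ 2.85386101 -0.34275948  0.7164508 ] [-0.40416301  0.097131    2.06768952  0.30637702  0.58553761  0.27770239]
shift [ 0.4786 -0.2241  0.0475] turn [ 0.0027 -0.0006 -0.5759] rows>= 6.0
```

View pics/crop8.png

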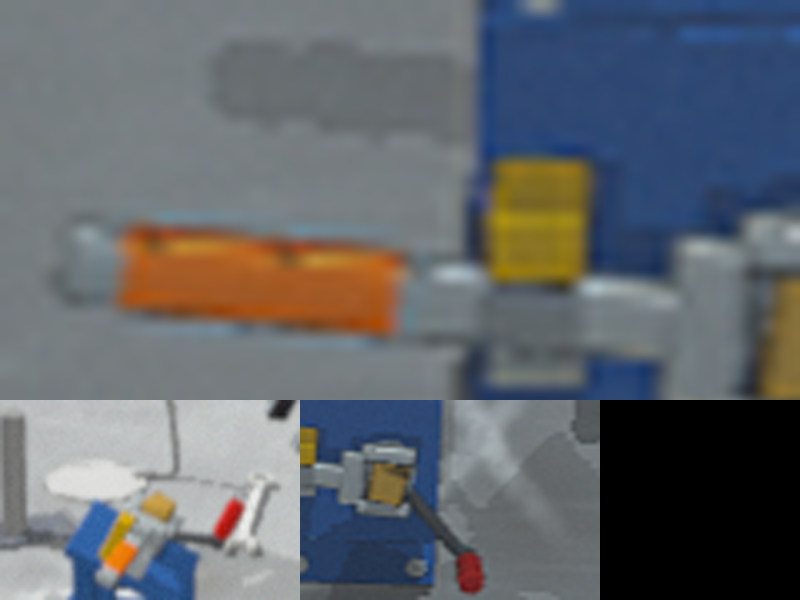

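The spanner's handle lies against the yellow lug at about px (265,206–211), tilted about 5° clockwise, with the jaw round the head. The lever now points down-slope to (306,238). Next I'll take the spanner.

```bash
cat >>h.py <<'E'
a5=np.radians(5); R5=TILT@Ro.from_euler("z",a5).as_matrix()
def sg(z,g=.0899): return hd+S@np.array([g*np.sin(a5),g*np.cos(a5),z])
E
python3 -c "
from h import *
c=eyes.calibration('top')
X=sg(.006); p=c['R']@X+c['t']; print(X,c['fx']*p[0]/p[2]+c['cx'],c['fy']*p[1]/p[2]+c['cy'])
m=hsvmask(cv2.imread('pics/top9.png'),3,20,120,90,(225,195,262,230))
for u in range(248,256): v=np.nonzero(m[:,u])[0]; print(u,v.min(),v.max(),v.mean())
go(sg(.09),R5)"
```

```text
[0.60788694 0.0430579  0.12093842] 252.55161209938424 212.04530911230282
248 208 214 211.0
249 208 214 211.0
250 208 214 211.0
251 208 214 211.0
252 209 214 211.5
253 209 214 211.5
254 209 212 210.5Traceback (most recent call last):
  File "<string>", line 6, in <module>
    for u in range(248,256): v=np.nonzero(m[:,u])[0]; print(u,v.min(),v.max(),v.mean())
                                                              ~~~~~^^
    return umr_minimum(a, axis, None, out, keepdims, initial, where)
ValueError: zero-size array to reduction operation minimum which has no identity
```

```bash
python3 -c "
from h import *
go(sg(.09),R5)"
```

```text
shift [ 0.5008 -0.2052  0.0416] turn [ 0.0027 -0.0007 -0.5203] rows>= 5.5
```

Call:
move_arm --motion '[0.1, -0.04, 0, 0, 0, -0.09, 0.22, -0.09, 0, 0, 0, -0.18, 0.34, -0.14, 0, 0, 0, -0.27, 0.45, -0.18, 0.02, 0, 0, -0.36, 0.5, -0.205, 0.04, 0, 0, -0.45, 0.5, -0.205, 0.04, 0.003, 0, -0.52, 0.5, -0.205, 0.04, 0.003, 0, -0.52, 0.5, -0.205, 0.04, 0.003, 0, -0.52]'

```text
time_s: 14.35
tool_pos: [0.5716, 0.0429, 0.1956]
orientation: [2.71, -0.039, 1.49]
ft_force: [-0.0, 0.4, -0.5]
finger_gap: 0.546
grip_force: 0.0
```

```bash
python3 -c "
from h import *
eyes.snapshot('top')
go(sg(-.0015),R5)"
```

```text
shift [0.0017 0.0044 0.3027] turn [-0.0018 -0.0006 -0.0018] rows>= 1.8
```

Call:
move_arm --motion '[0.002, 0.004, 0.08, -0.002, 0, -0.002, 0.002, 0.004, 0.18, -0.002, 0, -0.002, 0.002, 0.004, 0.26, -0.002, 0, -0.002, 0.002, 0.004, 0.3, -0.002, 0, -0.002, 0.002, 0.004, 0.304, -0.002, 0, -0.002, 0.002, 0.004, 0.304, -0.002, 0, -0.002]'

```text
time_s: 15.0
tool_pos: [0.6118, 0.0429, 0.1154]
orientation: [2.704, -0.037, 1.494]
ft_force: [-1.0, -0.2, 0.3]
finger_gap: 0.55
grip_force: 0.0
```

```bash
python3 -c "
from h import *
go(sg(-.0015),R5);s=get_state();print(s['ft_force'])"
```

```text
shift [ 0.0002 -0.0041  0.0026] turn [ 0.0015 -0.0005  0.0011] rows>= 0.0
[-1.01338165 -0.24600707  0.34225366]
```

Call:
move_arm --motion '[0, -0.004, 0.002, 0, 0, 0, 0, -0.004, 0.002, 0, 0, 0]'

```text
time_s: 15.2
tool_pos: [0.6112, 0.0433, 0.1154]
orientation: [2.702, -0.037, 1.494]
ft_force: [-0.7, 1.0, -0.5]
finger_gap: 0.548
grip_force: 0.0
```

Call:
move_arm --motion '[0, 0, 0, 0, 0, 0, 0, 0, 0, 0, 0, 0, 0, 0, 0, 0, 0, 0, 0, 0, 0, 0, 0, 0, 0, 0, 0, 0, 0, 0]' --claw 1

```text
time_s: 15.7
tool_pos: [0.6106, 0.0435, 0.1148]
orientation: [2.704, -0.037, 1.495]
ft_force: [-4.3, 0.6, 5.6]
finger_gap: 0.159
grip_force: 58.7
```

```bash
python3 -c "
from h import *
s=get_state();print(Rstate().T@s['ft_force'],s['torque'],S.T@(s['tool_pos']-hd),s['finger_gap'])"
```

```text
[ 0.47581354 -1.53498756 -6.8511217 ] [0.00957308 0.42727629 0.02588314] [ 0.00768089  0.09001634 -0.00066939] 0.15903476802061567
```

Call:
move_arm --motion '[0, 0, -0.015, 0, 0, 0, 0, 0, -0.03, 0, 0, 0, 0, 0, -0.045, 0, 0, 0]'

```text
time_s: 16.0
tool_pos: [0.605, 0.0425, 0.126]
orientation: [2.705, -0.035, 1.494]
ft_force: [3.2, -5.2, -7.8]
finger_gap: 0.157
grip_force: 58.6
```

Call:
move_arm --motion '[0, 0, -0.025, 0, 0, 0, 0, 0, -0.05, 0, 0, 0, 0, 0, -0.09, 0, 0, 0, 0, 0, -0.16, 0, 0, 0, 0, 0, -0.22, 0, 0, 0, 0, 0, -0.22, 0, 0, 0]'

```text
time_s: 16.6
tool_pos: [0.5776, 0.0434, 0.1888]
orientation: [2.7, -0.037, 1.495]
ft_force: [0.1, -0.6, -1.9]
finger_gap: 0.162
grip_force: 59.2
```

```bash
python3 -c "
from h import *
go([.545,.335,.19],down(np.radians(91.7)))
p,d=eyes.snapshot('top');p=p[:,:,::-1];cv2.imwrite('pics/top10.png',p)
b=hsvmask(p,12,23,80,60,(278,200,298,230))
for r in b[206:226,278:298].astype(int): print(''.join('.#'[k] for k in r))
m=hsvmask(p,0,6,150,80,(290,205,335,255)); vv,uu=np.nonzero(m);print('knob',uu.mean(),vv.mean())"
```

```text
shift [ 0.9604 -0.1784 -0.049 ] turn [ 0.2821 -0.0084 -0.0714] rows>= 5.9
....................
....................
....................
....................
......####..........
.....#########......
.....#########......
....................
....................
....................
....................
....................
....########........
....#########.......
........####........
....................
....................
....................
....................
....................
knob 307.3421052631579 237.47368421052633
```

Call:
move_arm --motion '[0.12, -0.01, -0.02, 0.04, 0, -0.01, 0.26, -0.04, -0.04, 0.1, 0, -0.03, 0.42, -0.08, -0.05, 0.16, 0, -0.05, 0.57, -0.11, -0.05, 0.22, -0.008, -0.071, 0.72, -0.14, -0.05, 0.282, -0.008, -0.071, 0.86, -0.17, -0.05, 0.282, -0.008, -0.071, 0.96, -0.178, -0.049, 0.282, -0.008, -0.071, 0.96, -0.178, -0.049, 0.282, -0.008, -0.071]'

```text
time_s: 17.45
tool_pos: [0.5448, 0.3394, 0.1855]
orientation: [-3.137, -0.002, 1.604]
ft_force: [0.0, -0.4, -1.6]
finger_gap: 0.157
grip_force: 59.3
```

```bash
python3 -c "
from h import *
eyes.snapshot('top')
go([.545,.335,.0045],down(np.radians(91.7)));print(get_state()['finger_gap'])"
```

```text
shift [-0.0062  0.0042  0.6035] turn [-0.0032 -0.0001  0.0018] rows>= 3.6
0.1611605943356951
```

Call:
move_arm --motion '[-0.006, 0.004, 0.14, -0.003, 0, 0.002, -0.006, 0.004, 0.28, -0.003, 0, 0.002, -0.006, 0.004, 0.42, -0.003, 0, 0.002, -0.006, 0.004, 0.52, -0.003, 0, 0.002, -0.006, 0.004, 0.57, -0.003, 0, 0.002, -0.006, 0.004, 0.59, -0.003, 0, 0.002, -0.006, 0.004, 0.594, -0.003, 0, 0.002, -0.006, 0.004, 0.594, -0.003, 0, 0.002]'

```text
time_s: 18.3
tool_pos: [0.5456, 0.3319, 0.0099]
orientation: [3.141, 0.0, 1.596]
ft_force: [-0.2, -1.4, 1.0]
finger_gap: 0.16
grip_force: 60.6
```

Call:
move_arm --motion '[0, 0, 0.003, 0, 0, 0, 0, 0, 0.005, 0, 0, 0]'

```text
time_s: 18.5
tool_pos: [0.546, 0.3328, 0.0089]
orientation: [3.139, -0.001, 1.597]
ft_force: [-1.6, -2.2, 2.1]
finger_gap: 0.161
grip_force: 60.7
```

Call:
move_arm --motion '[0, 0, 0.004, 0, 0, 0, 0, 0, 0.007, 0, 0, 0, 0, 0, 0.007, 0, 0, 0]'

```text
time_s: 18.8
tool_pos: [0.5455, 0.3333, 0.0067]
orientation: [3.14, -0.001, 1.597]
ft_force: [-1.8, -1.9, 7.5]
finger_gap: 0.155
grip_force: 61.4
```

Firm contact. I'll open the fingers and withdraw.

Call:
move_arm --motion '[0, 0, 0, 0, 0, 0, 0, 0, 0, 0, 0, 0, 0, 0, 0, 0, 0, 0]' --claw 0.5

```text
time_s: 19.1
tool_pos: [0.5457, 0.3335, 0.0056]
orientation: [3.14, -0.001, 1.597]
ft_force: [0.1, 0.5, -0.5]
finger_gap: 0.501
grip_force: 0.0
```

Call:
move_arm --motion '[0, 0, -0.08, 0, 0, 0, 0, 0, -0.2, 0, 0, 0, 0, 0, -0.34, 0, 0, 0, 0, 0, -0.46, 0, 0, 0, 0, 0, -0.5, 0, 0, 0, 0, 0, -0.5, 0, 0, 0, 0, 0, -0.5, 0, 0, 0]'

```text
time_s: 19.8
tool_pos: [0.5445, 0.3326, 0.1544]
orientation: [-3.141, 0.0, 1.597]
ft_force: [0.3, -0.6, -0.7]
finger_gap: 0.501
grip_force: 0.0
```

```bash
python3 -c "
from h import *
d=eyes.snapshot('side')[1];q,d=eyes.snapshot('side');q=q[:,:,::-1];P=pts('side',d)
m=hsvmask(q,3,18,170,120,(230,270,300,345)); X=P[m]; print('orange',m.sum(),np.median(X,0),np.percentile(X[:,2],[10,90]))
p,e=eyes.snapshot('top');p=p[:,:,::-1]; T=pts('top',e); z=T[225:250,168:195]; w=(z[...,2]>.006)&(z[...,2]<.05); print('jaw',w.sum(),np.median(z[w],0),np.percentile(z[w][:,2],[10,90]))
m=hsvmask(p,0,6,150,80,(290,205,335,255)); vv,uu=np.nonzero(m);print('knob',uu.mean(),vv.mean())
b=hsvmask(p,12,23,80,60,(278,200,298,230)); ref=cv2.imread('pics/top0.png')
for r in b[206:226,278:298].astype(int): print(''.join('.#'[k] for k in r))
D=cv2.absdiff(p,ref).sum(2); print('bystander diffs cup,bar,wrench:',[int((D[y0:y1,x0:x1]>120).sum()) for x0,y0,x1,y1 in((255,268,275,295),(325,130,375,190),(342,228,420,250))])
"
```

```text
orange 70 [0.54298299 0.35926095 0.01211898] [0.00999525 0.01402896]
jaw 198 [0.54746362 0.25749858 0.01181176] [0.00784526 0.01522376]
knob 307.3783783783784 237.7027027027027
....................
....................
....................
....................
......###...........
.....#########......
.....#########......
.....########.......
.....#########......
....#########.......
....#########.......
....#########.......
....#########.......
....#########.......
........####........
....................
....................
....................
....................
....................
bystander diffs cup,bar,wrench: [0, 0, 0]
```

```bash
python3 -c "
from workcell import order
print(order.hand_in())"
```

```text
the job is handed in; nothing more can be done
None
```

I locked the set screw and handed the job in at about 20 s of the 67 s. The lever met a firm stop, the spanner lies flat on the open table about 0.3 m from the stand, and a picture comparison showed no change at the cup, bar or wrench (the mandrel was not compared). I did not measure the final set-screw angle precisely, and the hand-in returned no verdict.

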